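# Change the die on the turntable press

## Task

Take the orange die out of the rack, set it down upright on the black rubber mat and let go so that you can take it again by its other sides, then stand it in the empty bay of the press's turntable and let go. Turn the turntable just one click counterclockwise (seen from above) until it settles with the orange die under the press ram, then push the lever with the red bar down until its catch holds it. Never drop the die, and leave the other dies, the stapler, the tape dispenser and the glue tin where they are.

Things in the scene. Friction and masses are not known exactly. Their poses are not given: they have to be found in the camera images.
- die_orange: the die to fit: an upright block with orange sides, a steel strip round its foot and a brass slot shape on top, 54 (its x) x 30 (its y) x 40 mm high, about 0.2 kg. Origin: centre of its underside, z up. At the start it stands in one of the rack's three slots
- die_rack: black die rack, fixed. Origin: centre of its underside, at table height. Floor 64 (x) x 156 (y) x 10 mm. Three slots, centres at y = -46, 0, 46 mm; each die's long side lies along the rack's x. Slot walls: 34 mm long in x, tops 56 mm above the table (die tops 50 mm), 3 mm from the dies' long sides. The dies' ends stick out 10 mm past the walls and are free
- mat_top (a point): centre of the top face of a black rubber mat lying fixed on the table, 130 (x) x 120 (y) x 3 mm
- press: the die press, fixed: round grey base, 260 mm diameter, 30 mm high, with a foot 120 mm wide out to y = -240 mm; on it a round aluminium turntable, 240 mm diameter; at y = -195 mm the lever's column, 64 mm wide, 175 mm high. Origin: on the turntable's axis at table height, z up. The loading place is at its -x side (yellow mark), the press ram at its -y side, 66 mm from the axis
- turntable (a joint): angle of the turntable, rad: 0 at the start, grows counterclockwise seen from above. Spring detents click in every quarter turn (0, 1.571, ...), each catching within about 0.14 rad; about 3 N at a stud pushes it over a click
- table_axis (a point): on the turntable's axis, at the height of its top face and of the bay's floor (45 mm above the table); turns with the turntable. Three of its four bays hold bolted-in dies 40 mm high, 30 mm along the radius and 54 mm across it
- bay (a point): centre of the floor of the empty bay, 66 mm from the axis; its frame turns with the turntable, at the start it is the press's. The die stands here, long side along the frame's y. Two dark fences (30 mm in x, 6 mm thick, 46 mm high) stand at the die's ends, 59 mm apart; its long sides (-x, +x) are open but for lips 4 mm high, 36 mm apart
- stud (a point): top of one of the turntable's four upright round studs for turning it: 12 mm diameter, 40 mm high above the turntable's face, 105 mm from the axis, midway between the bays. At the start this one is the far left one, at 45 degrees from the press's x towards its y; the others follow every 90 degrees
- press_lever (a joint): angle of the sprung lever, rad: 0 raised (start), 0.7 level and fully down, where a catch holds it; the push at the bar rises from about 1 N to about 7 N where the catch is felt, near 0.47; past about 0.65 the catch snaps it home, before that it springs back up
- lever_bar (a point): centre of the red crossbar at the lever's free end: 22 mm diameter, 50 mm long along the press's x, pressed from above; it swings about the lever hinge at 150 mm and goes from about 247 mm above the table (raised) to 150 mm (down). The ram foot, 22 mm diameter, hangs 60 mm below the lever
- lever_hinge (a point): centre of the lever's hinge on the column, 150 mm above the table; hinge line along the press's x
- die_blue: another die in the rack, blue, same size, brass disc on top; leave it
- die_grey: another die in the rack, grey, same size, brass square on top; leave it
- stapler: black stapler, 145 x 38 x 49 mm, lying at the far side of the table; origin under its centre
- tape_dispenser: dark red tape dispenser, 150 x 60 x 86 mm, right of the robot; origin under its centre
- glue_tin: orange glue tin with blue label, 52 mm diameter, 120 mm high, on the left; origin under its centre
Things that resemble listed ones, but are neither listed nor needed, are in the scene too. Of the things like the part that bears mat_top, leave any that is yellow; of the rest the larger one is meant.

How it is judged (in metres and radians):
On the way, in this order (a step that is already met when the one before it is completed fails the run):
1. the orange die stands upright on the mat, let go (x of die_orange in the frame of mat_top between -0.06 and 0.06 m and y of die_orange in the frame of mat_top between -0.055 and 0.055 m and z of die_orange in the frame of mat_top between -0.004 and 0.004 m and angle between die_orange's own z axis and vertical below 0.08 rad and contact force between the fingers and die_orange below 0.1 N), for 0.2 s.
2. the orange die stands on the floor of the empty bay, let go, with the turntable still at its first click (x of die_orange in the frame of bay between -0.006 and 0.006 m and y of die_orange in the frame of bay between -0.006 and 0.006 m and z of die_orange in the frame of bay between -0.004 and 0.004 m and angle between die_orange's own z axis and vertical below 0.08 rad and contact force between the fingers and die_orange below 0.1 N and value of joint turntable between -0.1 and 0.1 rad), for 0.2 s.
3. the turntable has settled one click on with the die in its bay, the lever not yet pressed (x of die_orange in the frame of bay between -0.006 and 0.006 m and y of die_orange in the frame of bay between -0.006 and 0.006 m and z of die_orange in the frame of bay between -0.004 and 0.004 m and angle between die_orange's own z axis and vertical below 0.08 rad and value of joint turntable between 1.521 and 1.621 rad and value of joint press_lever below 0.3 rad), for 0.2 s.
At the end, for the whole second after the job is handed in: the orange die stands upright on the bay's floor within 6 mm of the bay's centre, let go and at rest; the turntable rests within 0.05 rad of its next click (1.571 rad); the lever stays down by itself (above 0.64 rad) (x of die_orange in the frame of bay between -0.006 and 0.006 m and y of die_orange in the frame of bay between -0.006 and 0.006 m and z of die_orange in the frame of bay between -0.004 and 0.004 m and angle between die_orange's own z axis and vertical below 0.08 rad and value of joint turntable between 1.521 and 1.621 rad and value of joint press_lever above 0.64 rad and contact force between the fingers and die_orange below 0.1 N and linear speed of die_orange below 0.02 m/s and velocity of joint turntable between -0.05 and 0.05 rad/s); the robot touches nothing.
It fails at once if the turntable is turned backwards by over 0.4 rad or past the next click by over 0.4 rad (value of joint turntable below -0.4 rad or value of joint turntable above 1.97 rad).
It fails at once if the orange die is dropped (falls faster than 0.45 m/s untouched by the fingers) (linear speed of die_orange above 0.45 m/s and contact force between the fingers and die_orange below 0.1 N).
It fails at once if another die is moved by over 15 mm or the stapler, tape dispenser or glue tin by over 30 mm (distance of any of die_blue, die_grey from where it was at the start of the episode above 0.015 m or distance of any of stapler, tape_dispenser, glue_tin from where it was at the start of the episode above 0.03 m).
It also fails if it takes over 70 s, if anything falls off the work surface, if the arm or the gripper's body presses on something with over 40 N, if the wrist force passes 120 N, or if a joint passes its speed limit or range.

## Robot

A 6-joint arm with a two-finger parallel gripper is mounted at the origin on the work surface. World frame = base frame: x ahead of the robot, y to its left, z up, the work surface at z = 0. Lengths are in m, angles in degrees, forces in N, time in s.
With the tool pointing down it reaches from about 0.3 to 0.75 m from the base axis. Payload 8.5 kg.
Tool frame: the origin (TCP) lies on the centre line of the jaws, within the pads' length; the fingertips stand 17 mm ahead of it and the grasp point (between the pads) lies 2 mm behind it (env.tcp_to_tips is the distance from the TCP to the fingertips, in m); z points along the fingers, y is the line along which they close (so a half turn about z gives the same grasp; the last joint's range is limited). The gripper opens to 85 mm and grips with 20 to 120 N. Pads are 22 mm wide; open, the fingers measure 114 mm over their backs; the gripper's body (76 mm by 85 mm) begins 54 mm behind the grasp point. The pads swing forward as they close: fully open they stand 13 mm farther back than shut.
Start: joints at [57.852, 21.807, 74.336, -0, 83.858, -12.336], TCP at [0.186, 0.517, 0.248] pointing down, gripper open.
Joint ranges: [-178.18, 178.18], [-50.72, 133.34], [12.68, 142.11], [-81.47, 261.47], [9.98, 163.14], [-165.26, 165.26]. Speed limits (degrees/s): [136.94, 136.94, 180, 180, 180, 180].

## Interface

Orientations are given as a 3x3 rotation matrix whose columns are the frame's x, y, z axes.
In Python, from rig import env gives the robot as it stands. The module is installed in compiled form; this text tells all that it offers.
- The arm moves only by the shell command python3 -m pendant 'ROWS' [FORCE]. ROWS is JSON, a list of rows, each a list of 7 numbers: the opening, from 0 (shut) to 1 (fully open), then the shift along the tool's x, y, z in m, then the turn, a rotation vector about the tool's x, y, z in rad. A call has 1 to 5 rows; each row is the pose to reach, as a shift and turn from the pose commanded when the call began, along the tool's axes at that moment; what a row does not reach only later rows make up. A row lasts 1/8 s, in which the tool goes at most 62.5 mm and 10.7 degrees, less where a joint would pass 70% of its speed; a pose out of reach is approached as far as the arm can. A call with a gripper value outside its range is refused whole. The fingers move at their own pace and stop on an object; FORCE is the grip in N (left out, the last holds). Time passes only in rows, so rows that repeat a pose let the fingers close. It gives the time, the measured TCP pose, the force, the opening and the grip force at its end, in the units of the state.
- env.observe(): the state, without advancing time (a new reading comes with each control period).
- env.get_image(name): name is "scene" or "top" or "wrist"; returns a dict with "image" (400x640x3 uint8, blue, green, red), "fx", "fy", "cx", "cy" (pixels), "pose" (4x4, takes a point from camera to world coordinates). Camera axes: x right, y up, looking along -z (the intrinsics and any distortion apply to the point x, -y, -z); pixel columns grow to the right and rows downward; lengths in m; the calibration is good to about 2 mm. A picture is of the moment at which its call begins. There is no depth.
- env.close_job(): hands the job in; it is judged then, once.
Trained networks look in the newest picture that a camera, given by its name, has taken for a name from the list of things; names that differ only in an ending like _2 or _b are one class to them, and where a whole thing is asked for, a point or a joint stands for the part that bears it (a point fixed in the world has none). Each returns a list of dicts, best first, with "conf" (0 to 1); they miss things now and then, are a little off and sometimes report something else, mostly with a low value. They report only what shows in the picture. A call takes as long as a camera call. They do not tell look-alikes from the thing itself.
- env.find_in(camera, thing): "bbox" ([centre column, centre row, width, height] in pixels, round what is visible of it).
- env.trace(camera, thing): "mask" (400x640 bool, what is visible of it) and "bbox" ([centre column, centre row, width, height] in pixels, round what is visible of it).
- env.tip_of(camera, thing): "centre" ([column, row] in pixels: a listed point, or the origin of a listed thing).
The state is a dict: "time_s": time; "q": joint angles; "qvel": joint speeds; "joint_efforts": joint torques, N m; "position": TCP position; "tool_rot": TCP orientation; "ft_force": force on the tool from outside, world axes, zero at the start; "wrist_torque": the same for the moment, N m; "grip_width": finger opening in m; "gripper_force": force on a finger pad.
Only numpy, scipy, OpenCV 4.12 (cv2) and the standard library are available. Lean on these libraries where they do the work, as an engineer would, in place of code of your own. Each camera call takes 0.05 s, during which the arm holds its last target. There are 200 camera calls.

## Working session

There is one attempt and no reset: what is moved stays moved. The work goes in short steps, Python scripts to look and compute and a shell command to move; the robot and the scene stay as the last step left them, time stands still between calls to the robot, and variables do not carry over. Pictures are saved under pics/ and viewed, at most 10 in all, crops included, and the job is handed in when it is done.

```bash
mkdir -p pics; cat > h.py <<'E'
import numpy as np, cv2
from rig import env
def ray(im,c):
    P=np.array(im["pose"]); d=np.array([(c[0]-im["cx"])/im["fx"],-(c[1]-im["cy"])/im["fy"],-1.])
    return P[:3,3],P[:3,:3]@d
def at_z(im,c,z):
    o,d=ray(im,c); return o+d*(z-o[2])/d[2]
def proj(im,p):
    P=np.array(im["pose"]); q=P[:3,:3].T@(np.array(p)-P[:3,3])
    return [im["cx"]+im["fx"]*q[0]/-q[2], im["cy"]-im["fy"]*q[1]/-q[2]]
E
python3 - <<'E'
from h import *
np.set_printoptions(precision=4,suppress=True)
ims={}
for c in("top","scene"):
    im=env.get_image(c); ims[c]=im; cv2.imwrite(f"pics/{c}1.png",im["image"])
    print(c,im.keys(),im["fx"],im["cx"],im["cy"]);print(np.array(im["pose"]))
Z=dict(die_orange=.01,die_rack=0,mat_top=.003,press=0,table_axis=.045,bay=.045,stud=.085,lever_bar=.247,lever_hinge=.15,die_blue=.01,die_grey=.01)
for c in ims:
  for t,z in Z.items():
    r=env.tip_of(c,t)
    print(c,t,[(np.round(x["centre"]).tolist(),round(x["conf"],2),at_z(ims[c],x["centre"],z)[:2].round(4).tolist()) for x in r[:3]])
E
```

```text
top dict_keys(['image', 'fx', 'fy', 'cx', 'cy', 'pose']) 479.6633606063411 326.98788731904386 198.6384710791157
[[ 0.0169  0.9978 -0.0634  0.4413]
 [-0.9999  0.0169 -0.0012  0.063 ]
 [-0.0001  0.0634  0.998   1.598 ]
 [ 0.      0.      0.      1.    ]]
scene dict_keys(['image', 'fx', 'fy', 'cx', 'cy', 'pose']) 499.6905550579101 323.8920847863469 194.0133992601505
[[-0.6704 -0.633   0.3872  1.0337]
 [ 0.7419 -0.5632  0.3637  0.5599]
 [-0.0121  0.5312  0.8472  1.3078]
 [ 0.      0.      0.      1.    ]]
top die_orange [([260.0, 184.0], 0.66, [0.5881, 0.289])]
top die_rack [([244.0, 184.0], 0.74, [0.5857, 0.3445])]
top mat_top [([227.0, 278.0], 0.97, [0.2738, 0.39]), ([298.0, 181.0], 0.74, [0.5999, 0.1637]), ([290.0, 237.0], 0.63, [0.4137, 0.1846])]
top press [([375.0, 176.0], 0.8, [0.6201, -0.0946])]
top table_axis [([375.0, 176.0], 0.9, [0.616, -0.0915])]
top bay [([380.0, 193.0], 0.71, [0.5615, -0.108]), ([247.0, 185.0], 0.27, [0.5812, 0.3246])]
top stud [([352.0, 160.0], 0.65, [0.6632, -0.0113])]
top lever_bar [([412.0, 161.0], 0.65, [0.6369, -0.1742]), ([448.0, 156.0], 0.16, [0.653
[... 411 characters left out ...]
.5635, 0.3333])]
scene mat_top [([463.0, 230.0], 0.93, [0.2589, 0.3899]), ([328.0, 264.0], 0.66, [0.6028, 0.1634]), ([370.0, 220.0], 0.57, [0.413, 0.165])]
scene press [([260.0, 212.0], 0.89, [0.6103, -0.1036])]
scene table_axis [([258.0, 203.0], 0.88, [0.6086, -0.1082])]
scene bay [([269.0, 189.0], 0.96, [0.5545, -0.1177])]
scene stud [([263.0, 231.0], 0.77, [0.6759, -0.0115])]
scene lever_bar [([222.0, 150.0], 0.93, [0.628, -0.191]), ([258.0, 211.0], 0.53, [0.6926, 0.0157])]
scene lever_hinge [([195.0, 159.0], 0.63, [0.6618, -0.2941])]
scene die_blue [([397.0, 305.0], 0.8, [0.5703, 0.3844])]
scene die_grey [([384.0, 300.0], 0.52, [0.5832, 0.3499]), ([440.0, 274.0], 0.29, [0.4196, 0.4184])]
```

```bash
python3 -c "
import cv2
a=cv2.imread('pics/top1.png')[120:320,190:480];cv2.imwrite('pics/top1c.png',cv2.resize(a,None,fx=2.75,fy=2.75,interpolation=2))
a=cv2.imread('pics/scene1.png')[100:350,160:500];cv2.imwrite('pics/scene1c.png',cv2.resize(a,None,fx=2.3,fy=2.3,interpolation=2))"
```

```text
(no output)
```

View pics/top1c.png

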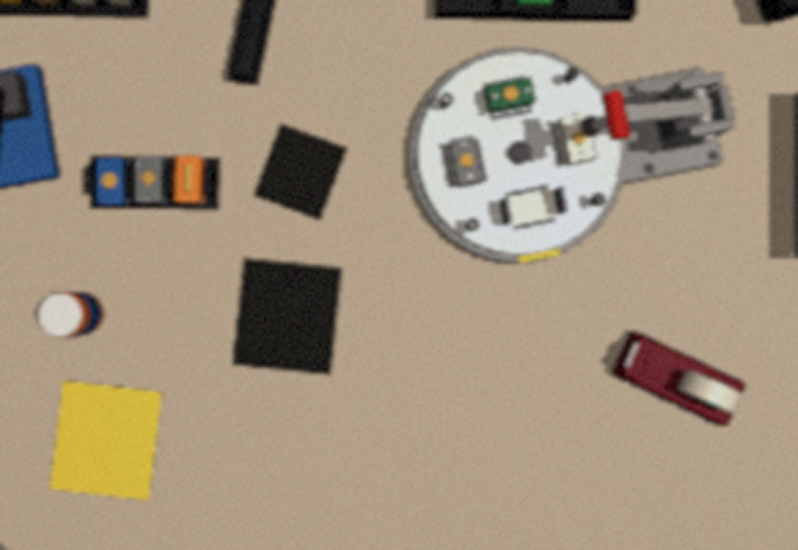

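View pics/scene1c.png

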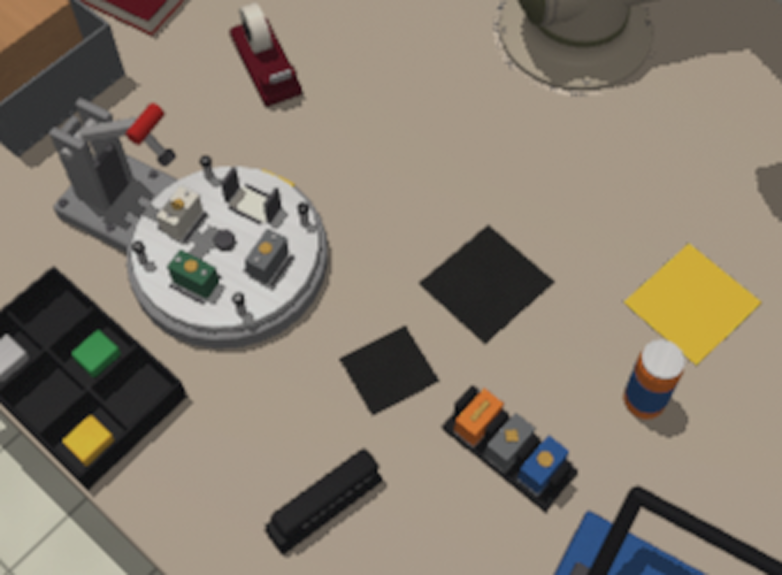

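The top view shows the rack at about px (258,185), with the orange die at its right end. The large black mat is at (294,235) and the press at (375,176), with its bay facing the robot. Next I'll set up a move calculator.

```bash
cat >> h.py <<'E'
from scipy.spatial.transform import Rotation as R
np.set_printoptions(precision=4,suppress=True)
def down(yaw_close):  # tool pointing down, closing line (tool y) at yaw_close deg in world
    a=np.radians(yaw_close); y=np.array([np.cos(a),np.sin(a),0]); z=np.array([0,0,-1.]); return np.column_stack([np.cross(y,z),y,z])
def go(p,yaw):  # shift/turn in tool axes to TCP p, closing line yaw (nearest half turn)
    s=env.observe(); T=np.array(s["tool_rot"]); P=np.array(s["position"])
    best=min((R.from_matrix(T.T@down(yaw+k)).as_rotvec() for k in(0,180)),key=np.linalg.norm)
    print("pos",P,"q",np.array(s["q"]).round(1),"yaw",np.degrees(np.arctan2(T[1,1],T[0,1])).round(2)); print("shift",T.T@(np.array(p)-P),"rot",best,"deg",np.degrees(np.linalg.norm(best)).round(1))
E
python3 - <<'E'
from h import *
for c in("top","scene"):
  im=env.get_image(c)
  for t in("die_rack","die_orange","mat_top","press","bay"):
    for r in env.trace(c,t)[:3]:
      m=r["mask"].astype(np.uint8); k=max(cv2.findContours(m,0,1)[0],key=cv2.contourArea)
      z=dict(die_rack=.05,die_orange=.05,mat_top=.003,press=.045,bay=.045)[t]
      w=np.array([at_z(im,p,z)[:2]*1000 for p in k[:,0].astype(float)],np.float32)
      print(c,t,round(r["conf"],2),cv2.minAreaRect(w))
go([.56,.29,.25],0)
print(env.observe()["tool_rot"])
im=env.get_image("wrist"); P=np.array(im["pose"]); s=env.observe(); T=np.array(s["tool_rot"]); print("cam in tool",T.T@(P[:3,3]-s["position"]),T.T@P[:3,:3],im["fx"])
E
```

```text
top die_rack 0.87 ((576.853515625, 287.4201965332031), (58.52322769165039, 67.94491577148438), 0.9703693985939026)
top die_rack 0.7 ((619.826904296875, -100.97988891601562), (231.58709716796875, 233.15386962890625), 45.819149017333984)
top die_rack 0.66 ((769.6357421875, 217.484130859375), (39.48055648803711, 141.65011596679688), 79.38507843017578)
top die_orange 0.66 ((581.686767578125, 289.0738830566406), (55.54291534423828, 32.43122100830078), 1.4550347328186035)
top mat_top 0.74 ((596.667724609375, 160.89524841308594), (87.64991760253906, 94.26525115966797), 72.45043182373047)
top mat_top 0.73 ((270.4581298828125, 389.44134521484375), (123.11861419677734, 128.17286682128906), 84.31143951416016)
top mat_top 0.56 ((421.3316650390625, 174.49453735351562), (120.6726303100586, 131.3014373779297), 85.16378021240234)
top press 0.73 ((609.730712890625, -156.7723388671875), (376.0506896972656, 252.58389282226562), 84.56085205078125)
top bay 0.86 ((620.3009033203125, -98.32025909423828), (235.5359344482422, 237.73594665527344), 0.969791829586029)
scene die_rack 0.8 ((592.2532958984375, 339
[... 701 characters left out ...]
36.8741455078125, -185.307861328125), (261.36688232421875, 457.633056640625), 7.261765003204346)
scene bay 0.65 ((619.3896484375, -100.57289123535156), (237.43641662597656, 240.13504028320312), 13.095545768737793)
scene bay 0.39 ((569.0838623046875, -326.73748779296875), (87.09014892578125, 137.44952392578125), 22.166643142700195)
pos [0.1864 0.5174 0.2483] q [ 57.8  21.8  74.3   0.   83.9 -12.3] yaw 70.18
shift [-0.4285 -0.0873 -0.0017] rot [-0.      0.      1.2249] deg 70.2
[[-0.9408  0.339  -0.    ]
 [ 0.339   0.9408 -0.    ]
 [ 0.     -0.     -1.    ]]
cam in tool [ 0.0657  0.0008 -0.1266] [[ 0.0002  0.9659  0.2589]
 [ 1.     -0.0004  0.0005]
 [ 0.0006  0.2589 -0.9659]] 291.4062054943828
```

```bash
python3 -m pendant '[[1,-0.06,-0.012,0,0,0,0.17],[1,-0.12,-0.024,0,0,0,0.35],[1,-0.18,-0.036,0,0,0,0.52],[1,-0.24,-0.048,0,0,0,0.70],[1,-0.30,-0.06,0,0,0,0.87]]'; python3 -c "
from h import *
go([.57,.289,.25],0)"
```

```text
time_s: 2.48
position: [0.4499, 0.358, 0.2485]
tool_rot: [[-0.342, 0.94, 0.0], [0.94, 0.342, 0.0], [0.0, 0.0, -1.0]]
ft_force: [-0.2, -0.3, 0.4]
grip_width: 0.0854
gripper_force: 0.0
pos [0.4499 0.358  0.2485] q [26.7 24.3 70.2  0.  85.4  6.7] yaw 20.01
shift [-0.106   0.0892 -0.0015] rot [ 0.0003 -0.0002  0.3492] deg 20.0
```

```bash
python3 -m pendant '[[1,-0.045,0.037,0,0,0,0.15],[1,-0.08,0.07,0,0,0,0.3],[1,-0.106,0.089,0.0,0,0,0.349],[1,-0.106,0.089,0.0,0,0,0.349]]'; python3 - <<'E'
from h import *
im=env.get_image("wrist"); cv2.imwrite("pics/w1.png",im["image"])
for t,z in(("die_orange",.05),("die_rack",.056),("die_grey",.05),("die_blue",.05)):
  for r in env.trace("wrist",t)[:3]:
      m=r["mask"].astype(np.uint8); k=max(cv2.findContours(m,0,1)[0],key=cv2.contourArea)
      w=np.array([at_z(im,p,z)[:2]*1000 for p in k[:,0].astype(float)],np.float32)
      print(t,round(r["conf"],2),cv2.minAreaRect(w),r["bbox"])
  print([(x["centre"],x["conf"],at_z(im,x["centre"],.01 if t!="die_rack" else 0)) for x in env.tip_of("wrist",t)[:2]])
hsv=cv2.cvtColor(im["image"],cv2.COLOR_BGR2HSV); m=cv2.inRange(hsv,(5,150,150),(18,255,255)); k=max(cv2.findContours(m,0,1)[0],key=cv2.contourArea)
w=np.array([at_z(im,p,.05)[:2]*1000 for p in k[:,0].astype(float)],np.float32); print("hsv",cv2.minAreaRect(w))
E
```

```text
time_s: 2.98
position: [0.5701, 0.2894, 0.2475]
tool_rot: [[-0.003, 1.0, -0.001], [1.0, 0.003, -0.0], [-0.0, -0.001, -1.0]]
ft_force: [0.4, -0.3, -0.0]
grip_width: 0.0854
gripper_force: 0.0
die_orange 0.76 ((580.4600219726562, 292.623779296875), (53.23162078857422, 34.45500564575195), 0.21279816329479218) [326.9, 183.4, 48.1, 31.5]
[([327.2, 176.2], 0.92, array([0.58  , 0.2912, 0.01  ]))]
[([322.2, 140.6], 0.81, array([0.5735, 0.3348, 0.    ]))]
die_grey 0.66 ((579.1390991210938, 336.68359375), (31.998289108276367, 54.14500045776367), 89.13597869873047) [327.4, 140.7, 51.5, 33.0]
[([326.7, 141.5], 0.55, array([0.5789, 0.3343, 0.01  ]))]
die_blue 0.84 ((576.253173828125, 382.2710876464844), (51.85795211791992, 29.74553108215332), 0.185477152466774) [327.7, 97.7, 51.8, 30.6]
[([325.4, 98.7], 0.56, array([0.5769, 0.3839, 0.01  ]))]
hsv ((579.2982177734375, 289.8122863769531), (53.443572998046875, 28.84352684020996), 0.2145950198173523)
```

View pics/w1.png

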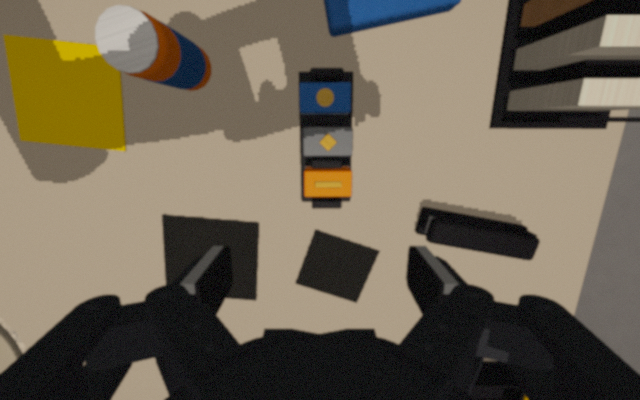

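```bash
python3 -m pendant '[[1,0.001,0.009,0.06,0,0,0.012],[1,0.001,0.009,0.12,0,0,0.014],[1,0.001,0.009,0.12,0,0,0.014]]'; python3 - <<'E'
from h import *
im=env.get_image("wrist"); cv2.imwrite("pics/w2.png",im["image"])
hsv=cv2.cvtColor(im["image"],cv2.COLOR_BGR2HSV); m=cv2.inRange(hsv,(5,150,150),(18,255,255)); k=max(cv2.findContours(m,0,1)[0],key=cv2.contourArea)
w=np.array([at_z(im,p,.05)[:2]*1000 for p in k[:,0].astype(float)],np.float32); print("hsv",cv2.minAreaRect(w))
print([(x["centre"],x["conf"],at_z(im,x["centre"],.01)) for x in env.tip_of("wrist","die_orange")[:2]])
go([.579,.2905,.036],1.2)
E
```

```text
time_s: 3.8
position: [0.5756, 0.2915, 0.1246]
tool_rot: [[0.008, 1.0, -0.009], [1.0, -0.008, -0.003], [-0.003, -0.009, -1.0]]
ft_force: [0.3, 0.2, -0.1]
grip_width: 0.0851
gripper_force: 0.0
hsv ((579.524658203125, 289.90740966796875), (29.88570785522461, 53.79448699951172), 89.80538177490234)
[([323.4, 203.4], 0.65, array([0.5782, 0.2912, 0.01  ]))]
pos [0.5784 0.2923 0.1305] q [16.4 37.  67.6  0.  75.3 16.8] yaw -0.44
shift [-0.0019  0.0004  0.0945] rot [ 0.0024 -0.0007 -0.0286] deg 1.6
```

View pics/w2.png

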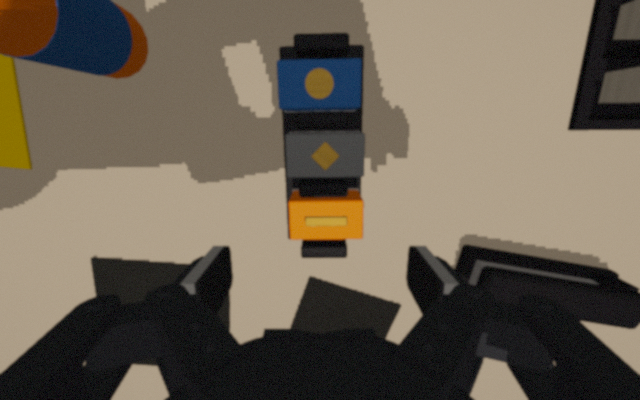

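```bash
python3 -m pendant '[[1,-0.0005,0.0005,0.04,0,0,-0.02],[1,-0.0005,0.0005,0.075,0,0,-0.02],[1,-0.0005,0.0005,0.09,0,0,-0.02],[1,-0.0005,0.0005,0.091,0,0,-0.02]]' 40;python3 -m pendant '[[0.5,0,0,0,0,0,0],[0.5,0,0,0,0,0,0],[0.5,0,0,0,0,0,0],[0.5,0,0,0,0,0,0]]' 40; python3 -m pendant '[[0,0,0,0,0,0,0],[0,0,0,0,0,0,0],[0,0,0,0,0,0,0],[0,0,0,0,0,0,0],[0,0,0,0,0,0,0]]' 40
```

```text
time_s: 4.4
position: [0.5789, 0.2917, 0.0387]
tool_rot: [[-0.012, 1.0, 0.002], [1.0, 0.012, 0.001], [0.001, 0.002, -1.0]]
ft_force: [0.8, -0.2, 0.1]
grip_width: 0.0857
gripper_force: 0.0
time_s: 4.9
position: [0.579, 0.2917, 0.0392]
tool_rot: [[-0.012, 1.0, 0.003], [1.0, 0.012, 0.001], [0.001, 0.003, -1.0]]
ft_force: [0.7, -0.0, 7.4]
grip_width: 0.0534
gripper_force: 43.9
time_s: 5.52
position: [0.579, 0.2917, 0.0392]
tool_rot: [[-0.012, 1.0, 0.003], [1.0, 0.012, 0.001], [0.001, 0.003, -1.0]]
ft_force: [0.1, -0.1, 6.9]
grip_width: 0.0534
gripper_force: 43.9
```

```bash
python3 -m pendant '[[0,0,0,-0.015,0,0,0],[0,0,0,-0.04,0,0,0],[0,0,0,-0.075,0,0,0],[0,0,0,-0.095,0,0,0],[0,0,0,-0.10,0,0,0]]' 40; python3 -c "
from h import *
go([.420,.173,.1],0)"
```

```text
time_s: 6.15
position: [0.5784, 0.2915, 0.1393]
tool_rot: [[-0.012, 1.0, 0.003], [1.0, 0.012, 0.001], [0.001, 0.003, -1.0]]
ft_force: [-0.3, -0.3, -2.2]
grip_width: 0.0528
gripper_force: 42.9
pos [0.5784 0.2915 0.1393] q [16.3 36.5 67.  -0.  76.3 15.6] yaw 0.69
shift [-0.1166 -0.1599  0.0388] rot [ 0.0026 -0.0007  0.0121] deg 0.7
```

```bash
python3 -m pendant '[[0,-0.02,-0.027,0,0,0,0],[0,-0.05,-0.068,0,0,0,0],[0,-0.085,-0.116,0,0,0,0],[0,-0.11,-0.15,0.0,0,0,0],[0,-0.1166,-0.16,0.02,0.0026,0,0]]' 40; python3 -m pendant '[[0,0,0,0.035,0,0,0],[0,0,0,0.055,0,0,0],[0,0,0,0.065,0,0,0],[0,0,0,0.07,0,0,0],[0,0,0,0.07,0,0,0]]' 40; python3 -c "
from h import *
go([.420,.173,.0322],0)"
```

```text
time_s: 6.78
position: [0.4178, 0.1719, 0.1178]
tool_rot: [[-0.011, 1.0, -0.002], [1.0, 0.011, -0.0], [-0.0, -0.002, -1.0]]
ft_force: [0.4, 0.1, -2.5]
grip_width: 0.0531
gripper_force: 43.0
time_s: 7.4
position: [0.4194, 0.1729, 0.0475]
tool_rot: [[-0.012, 1.0, -0.002], [1.0, 0.012, -0.0], [0.0, -0.002, -1.0]]
ft_force: [0.2, 0.7, -2.7]
grip_width: 0.0534
gripper_force: 42.9
pos [0.4194 0.1729 0.0475] q [  7.4  28.2 105.1   0.   46.9   6.7] yaw 0.7
shift [0.0001 0.0006 0.0153] rot [-0.0025  0.      0.0121] deg 0.7
```

```bash
python3 -m pendant '[[0,0,0,0.005,0,0,0],[0,0,0,0.01,0,0,0],[0,0,0,0.0145,0,0,0],[0,0,0,0.0145,0,0,0]]' 40; python3 -c "
from h import *
im=env.get_image('scene')['image'][165:275,300:440]
cv2.imwrite('pics/s2.png',cv2.resize(im,None,fx=4,fy=4))"
```

```text
time_s: 7.9
position: [0.4192, 0.1729, 0.0326]
tool_rot: [[-0.012, 1.0, -0.003], [1.0, 0.012, -0.0], [-0.0, -0.003, -1.0]]
ft_force: [-0.2, 0.6, -2.2]
grip_width: 0.0537
gripper_force: 43.0
```

View pics/s2.png

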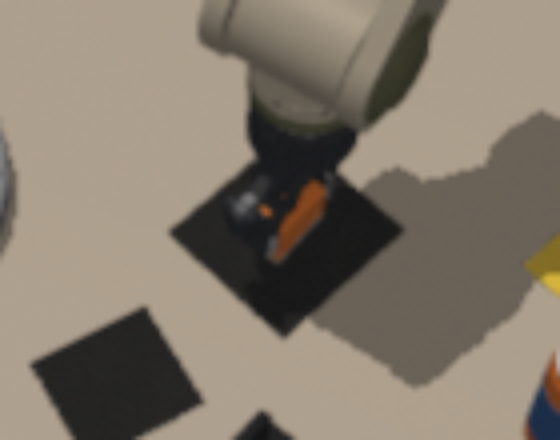

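The die hangs upright over the centre of the mat, at about (300,225) in the crop. I'll lower it until it touches.

```bash
for i in 1 2; do python3 -m pendant '[[0,0,0,0.0007,0,0,0],[0,0,0,0.0007,0,0,0]]' 40 | egrep 'position|ft_f'; done
```

```text
position: [0.4193, 0.1729, 0.0323]
ft_force: [-0.6, -1.0, -0.5]
position: [0.4193, 0.1729, 0.0322]
ft_force: [-2.7, -0.6, 11.1]
```

Contact. Release it, then lift.

```bash
python3 -m pendant '[[0.75,0,0,0,0,0,0],[0.8,0,0,0,0,0,0],[1,0,0,0,0,0,0],[1,0,0,0,0,0,0],[1,0,0,0,0,0,0]]'; python3 -m pendant '[[1,0,0,-0.03,0,0,0],[1,0,0,-0.08,0,0,0.0],[1,0,0,-0.13,0,0,0],[1,0,0,-0.14,0,0,0],[1,0,0,-0.14,0,0,0]]'; python3 - <<'E'
from h import *
im=env.get_image("wrist")
hsv=cv2.cvtColor(im["image"],cv2.COLOR_BGR2HSV); m=cv2.inRange(hsv,(5,150,120),(18,255,255))
print(m.sum()/255)
for k in sorted(cv2.findContours(m,0,1)[0],key=cv2.contourArea)[-2:]:
  w=np.array([at_z(im,p,.043)[:2]*1000 for p in k[:,0].astype(float)],np.float32); print("hsv",cv2.minAreaRect(w))
print([(x["centre"],x["conf"],at_z(im,x["centre"],.003)) for x in env.tip_of("wrist","die_orange")[:2]])
go([.4193,.1729,.11],90)
go([.4193,.1729,.11],-89)
cv2.imwrite("pics/w3.png",im["image"])
E
```

```text
time_s: 9.07
position: [0.4193, 0.1729, 0.0314]
tool_rot: [[-0.012, 1.0, -0.003], [1.0, 0.012, -0.0], [0.0, -0.003, -1.0]]
ft_force: [-0.1, -0.2, 0.2]
grip_width: 0.0855
gripper_force: 0.0
time_s: 9.7
position: [0.4195, 0.1729, 0.1712]
tool_rot: [[-0.012, 1.0, -0.002], [1.0, 0.012, 0.0], [0.0, -0.002, -1.0]]
ft_force: [-0.1, 1.0, 0.2]
grip_width: 0.0857
gripper_force: 0.0
1569.0
hsv ((419.16058349609375, 171.6630401611328), (54.72529602050781, 30.89360237121582), 0.7666510939598083)
[([319.1, 188.9], 0.8, array([0.4191, 0.1737, 0.003 ]))]
pos [0.419  0.1728 0.1701] q [ 7.4 17.  96.2  0.  67.1  6.7] yaw 0.68
shift [0.0001 0.0006 0.0601] rot [-0.0044 -0.0038 -1.5589] deg 89.3
pos [0.419  0.1728 0.1701] q [ 7.4 17.  96.2  0.  67.1  6.7] yaw 0.68
shift [0.0001 0.0006 0.0601] rot [-0.0039  0.0044  1.5653] deg 89.7
```

View pics/w3.png

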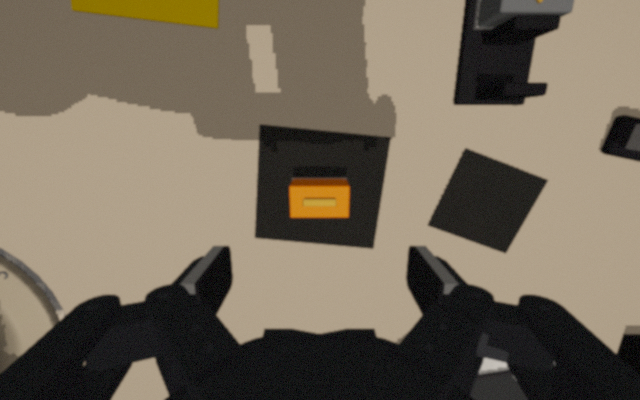

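The die stands upright on the mat at px (319,200), released. Now I'll turn the gripper 90° and take it by the long sides.

```bash
python3 -m pendant '[[1,0,0,0,0,0,-0.17],[1,0,0,0,0,0,-0.35],[1,0,0,0,0,0,-0.53],[1,0,0,0,0,0,-0.71],[1,0,0,0,0,0,-0.89]]' >/dev/null; python3 -m pendant '[[1,0,0,0,0,0,-0.18],[1,0,0,0,0,0,-0.35],[1,0,0,0,0,0,-0.53],[1,0,0,0,0,0,-0.66],[1,0,0,0,0,0,-0.68]]'; python3 -c "
from h import *
env.get_image('top')
go([.4191,.1727,.031],90.7)"
```

```text
time_s: 11.05
position: [0.4192, 0.1728, 0.1702]
tool_rot: [[-1.0, -0.011, -0.005], [-0.011, 1.0, -0.0], [0.005, -0.0, -1.0]]
ft_force: [-0.1, 0.8, -0.6]
grip_width: 0.0854
gripper_force: 0.0
pos [0.4193 0.1728 0.1704] q [  7.4  17.   96.2   0.   67.1 -83.2] yaw 90.6
shift [-0.0005 -0.0001  0.1394] rot [-0.0003 -0.0048 -0.0017] deg 0.3
```

```bash
python3 -m pendant '[[1,0,0,0.05,0,-0.004,0],[1,0,0,0.09,0,-0.004,0],[1,0,0,0.125,0,-0.004,0],[1,0,0,0.138,0,-0.004,0],[1,0,0,0.139,0,-0.004,0]]'; python3 -m pendant '[[0.6,0,0,0,0,0,0],[0.4,0,0,0,0,0,0],[0.3,0,0,0,0,0,0],[0,0,0,0,0,0,0],[0,0,0,0,0,0,0]]' 40;  python3 -m pendant '[[0,0,0,0,0,0,0],[0,0,0,0,0,0,0],[0,0,0,0,0,0,0],[0,0,0,0,0,0,0]]' 40
```

```text
time_s: 11.72
position: [0.4192, 0.1729, 0.0322]
tool_rot: [[-1.0, -0.01, 0.0], [-0.01, 1.0, -0.0], [-0.0, -0.0, -1.0]]
ft_force: [-0.6, -0.3, -0.4]
grip_width: 0.0857
gripper_force: 0.0
time_s: 12.35
position: [0.4196, 0.1728, 0.0331]
tool_rot: [[-1.0, -0.011, 0.003], [-0.011, 1.0, 0.0], [-0.003, -0.0, -1.0]]
ft_force: [-0.9, -1.7, 7.0]
grip_width: 0.0293
gripper_force: 40.1
time_s: 12.85
position: [0.4196, 0.1729, 0.0331]
tool_rot: [[-1.0, -0.011, 0.003], [-0.011, 1.0, 0.0], [-0.003, 0.0, -1.0]]
ft_force: [-0.7, -1.7, 6.3]
grip_width: 0.0294
gripper_force: 40.1
```

```bash
python3 -m pendant '[[0,0,0,-0.015,0,0,0],[0,0,0,-0.05,0,0,0],[0,0,0,-0.1,0,0,0],[0,0,0,-0.15,0,0,0],[0,0,0,-0.18,0,0,0]]' 40;  python3 -c "
from h import *
go([.5,-.05,.22],14)"
```

```text
time_s: 13.48
position: [0.419, 0.1729, 0.2148]
tool_rot: [[-1.0, -0.011, 0.004], [-0.011, 1.0, 0.0], [-0.004, 0.0, -1.0]]
ft_force: [-0.4, -0.4, -2.0]
grip_width: 0.0295
gripper_force: 40.2
pos [0.419  0.1729 0.2148] q [  7.4  13.8  92.3  -0.   73.7 -83.2] yaw 90.64
shift [-0.0785 -0.2238 -0.0049] rot [0.003  0.0032 1.3376] deg 76.6
```

```bash
python3 -m pendant '[[0,-0.01,-0.02,0,0,0,0.1],[0,-0.025,-0.06,0,0,0,0.27],[0,-0.04,-0.105,0,0,0,0.44],[0,-0.055,-0.15,0,0,0,0.62],[0,-0.07,-0.19,0,0,0,0.79]]' 40 | grep pos;   python3 -c "
from h import *
go([.5,-.05,.22],14)"
```

```text
position: [0.4912, -0.0179, 0.2125]
pos [ 0.4912 -0.0179  0.2125] q [-15.9  17.8  86.9   0.   75.3 -61. ] yaw 45.02
shift [-0.0289 -0.0165 -0.0075] rot [0.001  0.0003 0.5414] deg 31.0
```

```bash
python3 -m pendant '[[0,-0.01,-0.006,0,0,0,0.17],[0,-0.02,-0.011,0,0,0,0.34],[0,-0.028,-0.016,-0.007,0,0,0.49],[0,-0.029,-0.0165,-0.0075,0,0,0.541],[0,-0.029,-0.0165,-0.0075,0,0,0.541]]' 40;   python3 - <<'E'
from h import *
im=env.get_image("wrist"); cv2.imwrite("pics/w4.png",im["image"])
for t,z in dict(press=0,table_axis=.045,bay=.045,stud=.085,lever_bar=.247,lever_hinge=.15).items():
    r=env.tip_of("wrist",t)
    print(t,[(np.round(x["centre"]).tolist(),round(x["conf"],2),at_z(im,x["centre"],z)[:2].round(4).tolist()) for x in r[:4]])
E
```

```text
time_s: 14.72
position: [0.5, -0.0484, 0.2199]
tool_rot: [[-0.249, 0.969, 0.001], [0.969, 0.249, 0.0], [-0.0, 0.001, -1.0]]
ft_force: [-0.5, -0.6, -2.1]
grip_width: 0.0293
gripper_force: 40.1
press [([398.0, 241.0], 0.97, [0.6177, -0.0997])]
table_axis [([408.0, 255.0], 0.94, [0.6169, -0.0977])]
bay []
stud [([508.0, 208.0], 0.57, [0.6734, -0.0137])]
lever_bar []
lever_hinge []
```

View pics/w4.png

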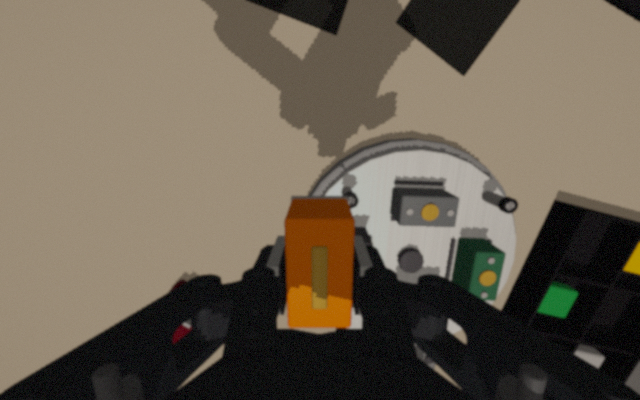

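```bash
cat > fit.py <<'E'
from h import *
from scipy.optimize import least_squares
def fit(obs, x0=(.617,-.098,13)):  # obs: (im, px, r, angle deg, z, weight)
    def res(v):
        o=[]
        for im,px,r,a,z,w in obs:
            t=np.radians(v[2]+a); q=proj(im,[v[0]+r*np.cos(t),v[1]+r*np.sin(t),z]); o+=list((np.array(q)-px)*w)
        return np.array(o)
    s=least_squares(res,x0,loss="soft_l1"); return s.x,res(s.x).reshape(-1,2)
E
python3 - <<'E'
from fit import *
w=env.get_image("wrist"); t=env.get_image("top")
W=[(w,(508,205),.105,45,.085,1),(w,(350,199),.105,135,.085,1),(w,(430,212),.066,90,.085,1),(w,(487,278),.066,0,.085,1)]
T=[(t,(351.1,156.7),.105,45,.085,1),(t,(397.6,146.2),.105,-45,.085,1),(t,(360.9,201.5),.105,135,.085,1),(t,(407.1,192.7),.105,225,.085,1),(t,(359.8,177.8),.066,90,.085,1),(t,(375.8,153.8),.066,0,.085,1),(t,(400.9,170.5),.066,270,.085,1)]
for o in(W,T,W+T): print(*fit(o))
E
```

```text
[ 0.6177 -0.0998 12.3239] [[ 1.5084  0.6201]
 [ 0.6013  0.9766]
 [-0.9308 -0.7165]
 [-1.0418 -1.1897]]
[ 0.6179 -0.1008 12.184 ] [[ 0.9434 -0.8152]
 [ 0.1817  0.6803]
 [ 0.4355  0.1335]
 [ 0.241  -0.1806]
 [-0.5744  0.386 ]
 [-0.3534  0.1029]
 [-0.8977 -0.3669]]
[ 0.6178 -0.1001 12.301 ] [[ 1.4902  0.8657]
 [ 0.6236  1.1631]
 [-0.9299 -0.5037]
 [-1.0826 -0.9794]
 [ 0.6641 -0.7059]
 [-0.1161  0.6967]
 [ 0.2488  0.2253]
 [ 0.0353 -0.1827]
 [-0.8086  0.4815]
 [-0.6367  0.1647]
 [-1.1485 -0.3545]]
```

```bash
python3 -c "
from h import *
go([.5533,-.114,.14],12.3)"
```

```text
pos [ 0.5002 -0.0484  0.22  ] q [-19.1  18.4  84.6   0.   76.9 -33.5] yaw 14.4
shift [-0.0768  0.035   0.0801] rot [0.0013 0.0003 0.0366] deg 2.1
```

```bash
python3 -m pendant '[[0,-0.02,0.01,0,0,0,0.01],[0,-0.045,0.02,0,0,0,0.036],[0,-0.068,0.031,0.02,0.0013,0,0.0366],[0,-0.0768,0.035,0.06,0.0013,0,0.0366],[0,-0.0768,0.035,0.08,0.0013,0,0.0366]]' 40; python3 -m pendant '[[0,0,0,0.01,0,0,0],[0,0,0,0.01,0,0,0]]' 40;  python3 - <<'E'
from h import *
im=env.get_image("wrist"); cv2.imwrite("pics/w5.png",im["image"])
go([.5533,-.114,.075],12.3)
r=env.tip_of("wrist","bay"); print([(x["centre"],x["conf"],at_z(im,x["centre"],.045)) for x in r])
# predicted fence outlines (tops, z=.091) and lips
a=np.radians(12.3);c=np.array([.5533,-.114]);X=np.array([np.cos(a),np.sin(a)]);Y=np.array([-X[1],X[0]])
for y in(.0295,.0355):
  for x in(-.015,.015): print(y,x,np.round(proj(im,[*(c+x*X+y*Y),.091]),1))
E
```

```text
time_s: 15.8
position: [0.553, -0.1145, 0.1379]
tool_rot: [[-0.212, 0.977, -0.002], [0.977, 0.212, 0.001], [0.001, -0.002, -1.0]]
ft_force: [1.1, 0.3, -1.0]
grip_width: 0.0293
gripper_force: 40.1
time_s: 16.05
position: [0.5533, -0.114, 0.1301]
tool_rot: [[-0.213, 0.977, -0.0], [0.977, 0.213, -0.0], [-0.0, -0.0, -1.0]]
ft_force: [0.1, -1.2, -1.9]
grip_width: 0.029
gripper_force: 40.1
pos [ 0.5536 -0.1142  0.1307] q [-23.6  29.6  82.2  -0.   68.1 -35.9] yaw 12.3
shift [ 0.0003 -0.0003  0.0557] rot [ 0.0008  0.0009 -0.0001] deg 0.1
[]
0.0295 -0.015 [293.  188.9]
0.0295 0.015 [344.6 189. ]
0.0355 -0.015 [292.8 178.8]
0.0355 0.015 [344.8 178.8]
```

View pics/w5.png

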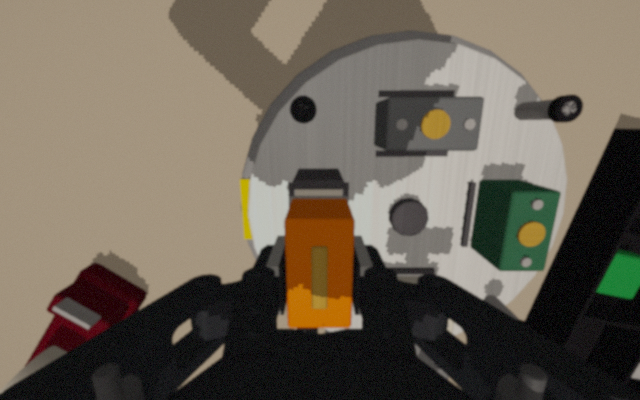

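```bash
python3 - <<'E'
from fit import *
w=env.get_image("wrist")
W=[(w,(567,107),.105,45,.085,1),(w,(303,110),.105,135,.085,1),(w,(436,124),.066,90,.085,1),(w,(533,235),.066,0,.085,1)]
print(*fit(W))
im=w["image"][150:230,270:370]; cv2.imwrite("pics/w5c.png",cv2.resize(im,None,fx=6,fy=6,interpolation=cv2.INTER_CUBIC))
E
```

```text
[ 0.6194 -0.0999 12.9764] [[ 0.9921  0.283 ]
 [ 1.8213  0.4742]
 [-1.1027 -0.0091]
 [-3.0023 -3.96  ]]
```

View pics/w5c.png

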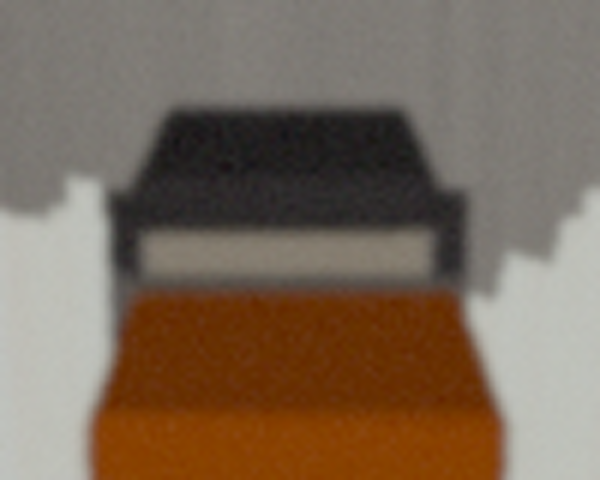

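Fence top matches the prediction within about 1 mm (crop rows 180–230, columns 133–437). I'll shift -0.8 mm in the bay's x and descend.

```bash
python3 -m pendant '[[0,0,-0.001,0.01,0,0,0],[0,0,-0.001,0.025,0,0,0],[0,0,-0.001,0.04,0,0,0],[0,0,-0.001,0.05,0,0,0],[0,0,-0.001,0.052,0,0,0]]' 40;python3 -m pendant '[[0,0,0,0.001,0,0,0],[0,0,0,0.0015,0,0,0],[0,0,0,0.0015,0,0,0]]' 40
```

```text
time_s: 16.82
position: [0.5521, -0.1143, 0.0771]
tool_rot: [[-0.213, 0.977, -0.001], [0.977, 0.213, 0.0], [0.001, -0.001, -1.0]]
ft_force: [-0.2, -0.3, -2.1]
grip_width: 0.0292
gripper_force: 40.1
time_s: 17.2
position: [0.5525, -0.1144, 0.0769]
tool_rot: [[-0.213, 0.977, 0.001], [0.977, 0.213, -0.001], [-0.001, 0.001, -1.0]]
ft_force: [0.5, -0.4, -1.7]
grip_width: 0.0298
gripper_force: 40.1
```

```bash
for i in 1 2 3; do python3 -m pendant '[[0,0,0,0.0007,0,0,0],[0,0,0,0.0007,0,0,0]]' 40 | egrep 'position|ft_f'; done
```

```text
position: [0.5523, -0.1144, 0.0759]
ft_force: [-0.4, -0.2, -1.7]
position: [0.5524, -0.1144, 0.0752]
ft_force: [1.0, -0.5, -1.5]
position: [0.5524, -0.1144, 0.0751]
ft_force: [-2.2, 1.0, 5.2]
```

Touched the bay floor at the predicted height. Release.

```bash
python3 -m pendant '[[0.45,0,0,0,0,0,0],[0.55,0,0,0,0,0,0],[0.55,0,0,0,0,0,0],[0.55,0,0,0,0,0,0]]';python3 -m pendant '[[0.55,0,0,-0.02,0,0,0],[0.55,0,0,-0.06,0,0,0],[0.55,0,0,-0.1,0,0,0],[0.55,0,0,-0.12,0,0,0],[0.55,0,0,-0.12,0,0,0]]'; python3 - <<'E'
from h import *
im=env.get_image("wrist"); cv2.imwrite("pics/w6.png",im["image"])
hsv=cv2.cvtColor(im["image"],cv2.COLOR_BGR2HSV); m=cv2.inRange(hsv,(5,150,60),(18,255,255))
k=max(cv2.findContours(m,0,1)[0],key=cv2.contourArea)
w=np.array([at_z(im,p,.085)[:2]*1000 for p in k[:,0].astype(float)],np.float32); print("hsv",cv2.minAreaRect(w))
for c in("wrist",): print([(x["centre"],x["conf"],at_z(im,x["centre"],.045)) for x in env.tip_of(c,"die_orange")[:2]+env.tip_of(c,"bay")[:2]])
go([.5533,-.114,.25],12.3)
E
```

```text
time_s: 18.45
position: [0.5523, -0.1144, 0.0744]
tool_rot: [[-0.213, 0.977, 0.0], [0.977, 0.213, -0.0], [-0.0, 0.0, -1.0]]
ft_force: [-0.1, -0.5, -0.5]
grip_width: 0.0471
gripper_force: 0.0
time_s: 19.08
position: [0.5527, -0.1145, 0.1957]
tool_rot: [[-0.213, 0.977, 0.003], [0.977, 0.213, -0.001], [-0.002, 0.002, -1.0]]
ft_force: [-0.1, 0.1, -1.5]
grip_width: 0.047
gripper_force: 0.0
hsv ((551.9309692382812, -113.31651306152344), (29.938369750976562, 55.97600173950195), 12.27184772491455)
[([317.9, 191.6], 0.57, array([ 0.5517, -0.1129,  0.045 ]))]
pos [ 0.5519 -0.1142  0.1932] q [-23.7  25.8  77.4  -0.   77.  -36. ] yaw 12.28
shift [-0.0001  0.0013 -0.0568] rot [-0.0018 -0.001  -0.0003] deg 0.1
```

View pics/w6.png

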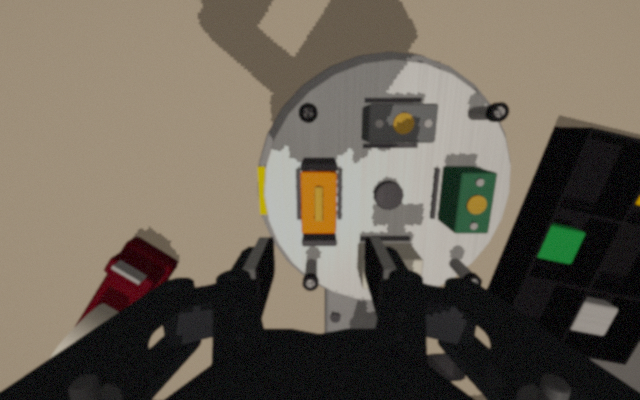

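The die is seated between the fences at px (319,202). Next I'll cage the far-left stud between the fingers.

```bash
python3 -c "
from h import *
go([.6745,-.0116,.195],-32.7)"
```

```text
pos [ 0.5519 -0.1142  0.1932] q [-23.7  25.8  77.4  -0.   77.  -36. ] yaw 12.28
shift [ 0.0742  0.1416 -0.002 ] rot [-0.0021 -0.0003  0.7851] deg 45.0
```

```bash
python3 -m pendant '[[0.35,0.015,0.028,0,0,0,0.15],[0.35,0.03,0.06,0,0,0,0.32],[0.35,0.048,0.092,0,0,0,0.49],[0.35,0.064,0.122,0,0,0,0.66],[0.35,0.0742,0.1416,0,0,0,0.785]]'|grep pos; python3 -m pendant '[[0.35,0,0,0.03,0,0,0],[0.35,0,0,0.06,0,0,0],[0.35,0,0,0.08,0,0,0],[0.35,0,0,0.08,0,0,0],[0.35,0,0,0.08,0,0,0]]'; python3 - <<'E'
from h import *
im=env.get_image("wrist"); cv2.imwrite("pics/w7.png",im["image"])
go([.6745,-.0116,.072],-32.7)
print(proj(im,[.6745,-.0116,.085]))
E
```

```text
position: [0.6755, -0.0105, 0.1926]
time_s: 20.48
position: [0.6751, -0.0118, 0.1149]
tool_rot: [[0.54, 0.842, 0.001], [0.842, -0.54, -0.0], [0.0, 0.001, -1.0]]
ft_force: [0.1, -1.2, -0.6]
grip_width: 0.0295
gripper_force: 0.0
pos [ 0.6753 -0.0118  0.1153] q [-11.   40.4  63.3  -0.   76.2  21.7] yaw -32.7
shift [-0.0003 -0.0008  0.0433] rot [ 0.0015 -0.0003  0.    ] deg 0.1
[np.float64(318.53663866047447), np.float64(242.47229042481513)]
```

View pics/w7.png

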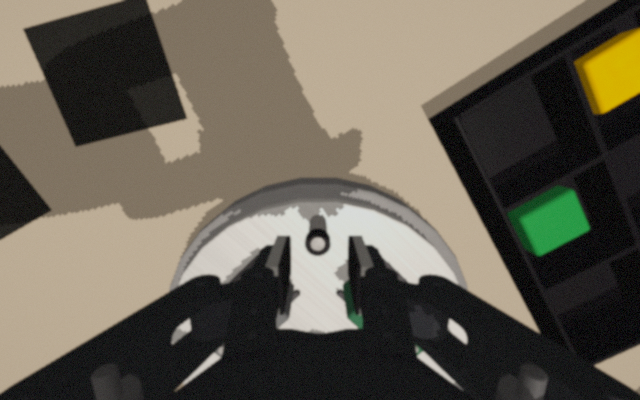

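Stud is at px (317,240), centred between the fingers. Descend over it and turn.

```bash
python3 -m pendant '[[0.35,0,-0.001,0.015,0,0,0],[0.35,0,-0.001,0.03,0,0,0],[0.35,0,-0.001,0.04,0,0,0],[0.35,0,-0.001,0.043,0,0,0],[0.3,0,-0.001,0.043,0,0,0]]'; python3 -m pendant '[[0.3,-0.0005,-0.0105,0,0,0,-0.1],[0.3,-0.0021,-0.0209,0,0,0,-0.2],[0.3,-0.0047,-0.031,0,0,0,-0.3],[0.3,-0.0083,-0.0409,0,0,0,-0.4],[0.3,-0.0083,-0.0409,0,0,0,-0.4]]';  python3 -c "
from h import *
go([.6178,-.1,.072],0)"
```

```text
time_s: 21.15
position: [0.6741, -0.0112, 0.0714]
tool_rot: [[0.54, 0.842, 0.0], [0.842, -0.54, -0.0], [-0.0, 0.0, -1.0]]
ft_force: [0.3, -0.7, -0.1]
grip_width: 0.0255
gripper_force: 0.0
time_s: 21.78
position: [0.6351, 0.004, 0.0722]
tool_rot: [[0.17, 0.985, 0.001], [0.985, -0.17, -0.0], [-0.0, 0.001, -1.0]]
ft_force: [-0.9, 0.3, 0.3]
grip_width: 0.0253
gripper_force: 0.0
pos [0.6351 0.004  0.0722] q [-10.3  39.5  73.6  -0.   66.9  -0.5] yaw -9.82
shift [-0.1054  0.0007  0.0002] rot [ 0.001   0.0004 -0.1713] deg 9.8
```

Tracking the arc well, at radius 105. I'll carry on, in total to about 1.6 rad.

```bash
python3 -m pendant '[[0.3,-0.0005,-0.0105,0,0,0,-0.1],[0.3,-0.0021,-0.0209,0,0,0,-0.2],[0.3,-0.0047,-0.031,0,0,0,-0.3],[0.3,-0.0083,-0.0409,0,0,0,-0.4],[0.3,-0.0129,-0.0503,0,0,0,-0.5]]'|egrep 'pos|ft'; python3 -m pendant '[[0.3,-0.0005,-0.0105,0,0,0,-0.1],[0.3,-0.0021,-0.0209,0,0,0,-0.2],[0.3,-0.0047,-0.031,0,0,0,-0.3],[0.3,-0.0083,-0.0409,0,0,0,-0.4],[0.3,-0.0083,-0.0409,0,0,0,-0.4]]'|egrep 'pos|ft'; python3 -c "
from h import *
go([.6178,-.1,.072],57.3)"
```

```text
position: [0.584, -0.0004, 0.0719]
ft_force: [0.7, 0.1, -0.1]
position: [0.5478, -0.0218, 0.0718]
ft_force: [0.4, 0.8, 0.2]
pos [ 0.5478 -0.0218  0.0718] q [-14.7  32.6  88.8  -0.   58.6 -56.2] yaw 41.6
shift [-0.105   0.0005 -0.0001] rot [ 0.0002  0.001  -0.274 ] deg 15.7
```

```bash
python3 -m pendant '[[0.3,-0.0003,-0.0079,0,0,0,-0.075],[0.3,-0.0012,-0.0157,0,0,0,-0.15],[0.3,-0.0027,-0.0234,0,0,0,-0.225],[0.3,-0.0044,-0.03,0,0,0,-0.29],[0.3,-0.0044,-0.03,0,0,0,-0.29]]'|egrep 'pos|ft'; python3 -m pendant '[[0.45,0,0,0,0,0,0],[0.45,0,0,0,0,0,0],[0.45,0,0,0,0,0,0]]'|egrep 'pos|ft'; python3 -m pendant '[[0.45,0,0,-0.02,0,0,0],[0.45,0,0,-0.07,0,0,0],[0.45,0,0,-0.13,0,0,0],[0.45,0,0,-0.19,0,0,0],[0.45,0,0,-0.22,0,0,0]]'|egrep 'pos|ft';  python3 - <<'E'
from h import *
im=env.get_image("wrist"); cv2.imwrite("pics/w8.png",im["image"])
for c in("wrist","top","scene"):
  i=env.get_image(c)
  for t,z in dict(die_orange=.045,bay=.045,lever_bar=.247,lever_hinge=.15).items():
    print(c,t,[(np.round(x["centre"]).tolist(),round(x["conf"],2),at_z(i,x["centre"],z)[:2]) for x in env.tip_of(c,t)[:2]])
cv2.imwrite("pics/top8.png",cv2.resize(env.get_image("top")["image"][125:225,320:470],None,fx=5,fy=5,interpolation=2))
E
```

```text
position: [0.5285, -0.0448, 0.0717]
ft_force: [0.1, 0.2, 0.3]
position: [0.5281, -0.0445, 0.0715]
ft_force: [-0.0, -0.4, -0.2]
position: [0.5282, -0.0445, 0.295]
ft_force: [0.3, -1.3, -0.1]
wrist die_orange [([285.0, 274.0], 0.58, array([ 0.6289, -0.1627]))]
wrist bay [([282.0, 277.0], 0.95, array([ 0.63  , -0.1687]))]
wrist lever_bar []
wrist lever_hinge [([199.0, 388.0], 0.73, array([ 0.6573, -0.2896]))]
top die_orange [([396.0, 172.0], 0.5, array([ 0.6309, -0.1597])), ([295.0, 239.0], 0.39, array([0.4076, 0.1658]))]
top bay [([396.0, 169.0], 0.79, array([ 0.64 , -0.157]))]
top lever_bar [([416.0, 164.0], 0.9, array([ 0.6312, -0.1875]))]
top lever_hinge [([447.0, 156.0], 0.67, array([ 0.6693, -0.2975]))]
scene die_orange [([235.0, 194.0], 0.5, array([ 0.6326, -0.1824]))]
scene bay [([241.0, 195.0], 0.7, array([ 0.6235, -0.1637]))]
scene lever_bar [([224.0, 150.0], 0.56, array([ 0.624 , -0.1855]))]
scene lever_hinge [([200.0, 157.0], 0.63, array([ 0.6484, -0.2865])), ([220.0, 149.0], 0.34, array([ 0.5894, -0.2667]))]
```

View pics/top8.png

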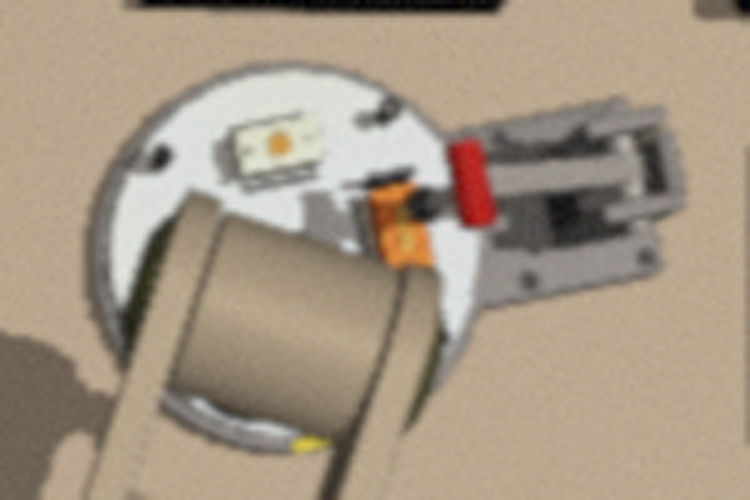

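The orange die sits under the ram, at about crop (400,225), with the table at its click. That makes more pictures viewed than the 10 allowed, so I'll go by numbers from here on.

```bash
python3 - <<'E'
from h import *
im=env.get_image("wrist")
hsv=cv2.cvtColor(im["image"],cv2.COLOR_BGR2HSV)
for n,a,b,z in(("or",(5,150,60),(18,255,255),.085),):
  m=cv2.inRange(hsv,a,b); k=max(cv2.findContours(m,0,1)[0],key=cv2.contourArea); w=np.array([at_z(im,p,z)[:2]*1000 for p in k[:,0].astype(float)],np.float32); print(n,cv2.minAreaRect(w))
for x in env.tip_of("wrist","stud")[:4]:
  p=at_z(im,x["centre"],.085)[:2]; d=p-[.6178,-.1]; print(p,x["conf"],np.linalg.norm(d),np.degrees(np.arctan2(d[1],d[0]))-12.3)
print(env.tcp_to_tips)
go([.635,-.178,.305],12.3)
E
```

```text
or ((531.67724609375, -529.1102905273438), (30.444942474365234, 93.988525390625), 2.7812469005584717)
[ 0.5314 -0.0431] 0.98 0.10346143049800671 134.36738474937133
0.017
pos [ 0.5279 -0.0446  0.2915] q [-17.6  18.2  72.7  -0.   89.1 -76. ] yaw 58.41
shift [-0.1611 -0.0576 -0.0134] rot [-0.0001  0.0004  0.8048] deg 46.1
```

Stud at 134.4° (135° expected), so the table has settled. Now the lever.

```bash
python3 -m pendant '[[0,-0.02,-0.007,-0.02,0,0,0.12],[0,-0.055,-0.02,-0.03,0,0,0.3],[0,-0.095,-0.034,-0.03,0,0,0.48],[0,-0.13,-0.046,-0.03,0,0,0.65],[0,-0.155,-0.055,-0.03,0,0,0.79]]' 40|egrep 'pos|ft';  python3 -m pendant '[[0,0,0,0,0,0,0.01],[0,0,0,0,0,0,0.01]]' 40 ; python3 - <<'E'
from h import *
for c in("wrist","top"):
  im=env.get_image(c); print(c,[(x["conf"],at_z(im,x["centre"],.247)[:2]) for x in env.tip_of(c,"lever_bar")[:2]])
im=env.get_image("top"); hsv=cv2.cvtColor(im["image"],cv2.COLOR_BGR2HSV); m=cv2.inRange(hsv,(174,150,80),(180,255,255))|cv2.inRange(hsv,(0,200,80),(4,255,255)); m[:, :400]=0;m[200:]=0
print(m.sum()/255, at_z(im,np.argwhere(m)[:,::-1].mean(0),.255))
go([.635,-.178,.30],12.3)
E
```

```text
position: [0.6319, -0.1739, 0.321]
ft_force: [-0.3, -0.1, 0.3]
time_s: 26.48
position: [0.6308, -0.172, 0.3216]
tool_rot: [[-0.22, 0.976, -0.0], [0.976, 0.22, -0.0], [-0.0, -0.0, -1.0]]
ft_force: [0.3, 1.1, 0.5]
grip_width: -0.0003
gripper_force: 0.0
wrist [(0.92, array([ 0.6337, -0.1776]))]
top [(0.5, array([ 0.6245, -0.1796]))]
15.0 [ 0.6234 -0.1783  0.255 ]
pos [ 0.6309 -0.172   0.322 ] q [-25.6  31.2  46.6  -0.  102.1 -38.2] yaw 12.64
shift [-0.0068  0.0027  0.022 ] rot [0.0005 0.0006 0.0059] deg 0.3
```

```bash
python3 -m pendant '[[0,-0.003,0.001,0.012,0,0,0],[0,-0.0065,0.0027,0.028,0,0,0.005],[0,-0.0065,0.0027,0.037,0,0,0.005],[0,-0.0065,0.0027,0.037,0,0,0.005]]' 40|egrep 'pos|ft'; python3 -m pendant '[[0,0,0,0.01,0,0,0],[0,0.009,0,0.022,0,0,0],[0,0.017,0,0.035,0,0,0],[0,0.0235,0,0.0485,0,0,0],[0,0.0287,0,0.0625,0,0,0]]' 40|egrep 'pos|ft'; python3 -m pendant '[[0,0.002,0,0.007,0,0,0],[0,0.0037,0,0.0147,0,0,0],[0,0.005,0,0.022,0,0,0],[0,0.006,0,0.0295,0,0,0],[0,0.006,0,0.0295,0,0,0]]' 40|egrep 'pos|ft'; python3 -c "
from h import *
im=env.get_image('scene'); print([(x['conf'],x['centre'],at_z(im,x['centre'],.155)[:2],at_z(im,x['centre'],.247)[:2]) for x in env.tip_of('scene','lever_bar')[:2]])"
```

```text
position: [0.635, -0.1783, 0.2833]
ft_force: [-0.7, -0.1, 0.3]
position: [0.6291, -0.1499, 0.2215]
ft_force: [0.6, 2.2, 2.4]
position: [0.6276, -0.1448, 0.1916]
ft_force: [0.7, 0.0, 0.4]
[(0.76, [236.6, 174.3], array([ 0.6209, -0.1613]), array([ 0.6538, -0.1037])), (0.31, [380.8, 296.2], array([0.6312, 0.3623]), array([0.6634, 0.3781]))]
```

```bash
for i in 1 2 3; do python3 -m pendant '[[0,0.0003,0,0.002,0,0,0],[0,0.0003,0,0.005,0,0,0],[0,0.0003,0,0.005,0,0,0]]' 40|egrep 'pos|ft'; done
```

```text
position: [0.6277, -0.1442, 0.1871]
ft_force: [-0.7, 0.1, 0.3]
position: [0.6276, -0.1439, 0.1822]
ft_force: [0.4, 0.3, -0.1]
position: [0.6277, -0.1435, 0.178]
ft_force: [-0.4, 1.0, 3.0]
```

```bash
python3 -m pendant '[[0,0,0,0.001,0,0,0],[0,0,0,0.002,0,0,0],[0,0,0,0.002,0,0,0]]' 40|egrep 'pos|ft'; python3 -m pendant '[[0,0,0,-0.03,0,0,0],[0,0,0,-0.08,0,0,0],[0,0.03,0,-0.13,0,0,0],[0,0.08,-0.04,-0.14,0,0,0],[0,0.14,-0.06,-0.14,0,0,0]]' 40|egrep 'pos|ft'; python3 -c "
from h import *
for c in('scene','top','wrist'):
  im=env.get_image(c); print(c,'down',np.round(proj(im,[.6273,-.1434,.15])),'up',np.round(proj(im,[.6348,-.1782,.247])),[(x['conf'],x['centre']) for x in env.tip_of(c,'lever_bar')[:2]])
im=env.get_image('wrist'); print([(x['conf'],at_z(im,x['centre'],.045)) for x in env.tip_of('wrist','die_orange')[:1]+env.tip_of('wrist','bay')[:1]])
for x in env.tip_of('wrist','stud')[:4]:
  d=at_z(im,x['centre'],.085)[:2]-[.6178,-.1]; print(x['conf'],np.linalg.norm(d),np.degrees(np.arctan2(d[1],d[0]))-12.3)
"
```

```text
position: [0.6278, -0.1436, 0.1777]
ft_force: [-4.1, 2.7, 13.2]
position: [0.5395, -0.0215, 0.3162]
ft_force: [0.9, 0.9, -0.2]
scene down [240. 180.] up [223. 154.] [(0.94, [236.1, 179.0])]
top down [396. 169.] up [413. 162.] [(0.91, [396.2, 172.2])]
wrist down [370. 307.] up [387. 412.] []
[(0.74, array([ 0.6282, -0.1634,  0.045 ])), (0.58, array([ 0.6283, -0.1641,  0.045 ]))]
0.81 0.10559489878638319 135.2573459875545
```

The lever stays down by itself: the bar was found at the predicted "down" pixels in the scene and top views. The table is on its click and the arm is clear.

```bash
python3 -m pendant '[[0,0,0,0,0,0,0],[0,0,0,0,0,0,0]]'|egrep 'time|ft'; python3 -c "
from rig import env
print(env.close_job())"
```

```text
time_s: 31.45
ft_force: [-0.1, -0.1, -0.2]
the job is handed in; nothing more can be done
None
```

Job handed in at about 31 s: the orange die stands in the bay under the ram, the turntable is one click on, and the lever is down and holding; the hand-in returned no verdict, so this rests on camera and force readings, and I viewed 12 pictures against the limit of 10.

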